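# Shut the draught shield and tare the jeweller's balance

### The job

The steel weighing dish is on the pan and the jeweller's balance is to be tared: with your fingertips, gently push the open top door and the open right-hand door of its glass draught shield fully shut, and only then press the wide tare key all the way down and let it go. Push the doors by their finger grips without gripping or pinching them, leave the left-hand door shut, press no other key, and leave the dish and everything else on the table where it is.

Things in the scene. Friction and masses are not known exactly. Their poses are not given: they have to be found in the camera images.
- balance: White electronic jeweller's balance, heavy, does not shift; 340 mm (x) by 210 mm (y). Origin: centre of its underside. +x to its back, -x to its front (towards the robot), +y to its left-hand side. Its front 130 mm is a panel rising 13 degrees to the back, from 40 to 70 mm above the table, with a display and, in front of that, a row of keys.
- shield_top (a point): Centre of the top of the clear glass draught shield on the rear of the balance, 220 mm above the table. The shield is 197 mm (x) by 196 mm (y). Top, left and right are sliding glass doors; each slides to the back (+x) to open, its pane then standing out behind the shield by as much, and to the front (-x) to shut. Front and back panes are fixed.
- right_door_grip (a point): Centre of the finger grip of the right-hand (-y) glass door: an upright black bar on the outside of the door's FRONT edge, 12 mm (x) by 20 mm (y) by 70 mm (z), centre 165 mm above the table. It stands 16 mm out beyond the side tracks of the shield, whose top is 220 mm above the table. x axis = opening direction, to the back of the balance.
- right_door (a joint): How far the right-hand (-y) door stands open, m: 0 = fully shut against its stop, 0.11 = fully open. It slides along the balance's x with about 1.5 N of friction and stays where it is left.
- top_door_grip (a point): Centre of the finger grip of the top glass door: a black bar lying across the door's FRONT edge, 12 mm (x) by 60 mm (y) by 20 mm (z), centre 228 mm and top 238 mm above the table. The pane behind it is 218 mm above the table, the tracks left and right of the pane 220 mm. x axis = opening direction, to the back of the balance.
- top_door (a joint): How far the top door stands open, m: 0 = fully shut against its stop, 0.11 = fully open. It slides along the balance's x with about 1.5 N of friction and stays where it is left.
- left_door_grip (a point): Centre of the finger grip of the left-hand (+y) glass door: an upright black bar on the outside of the door's FRONT edge, 12 mm (x) by 20 mm (y) by 70 mm (z), centre 165 mm above the table. It stands 16 mm out beyond the side tracks of the shield, whose top is 220 mm above the table. x axis = opening direction, to the back of the balance.
- left_door (a joint): How far the left-hand (+y) door stands open, m: 0 = fully shut, as at the start.
- tare_key_top (a point): Centre of the top of the wide tare key, grey, the only long key: 24 mm (x) by 60 mm (y), at the right-hand end of the key row; its top stands 9 mm above the sloped panel and tilts with it (13 degrees, the edge towards the shield is higher). z axis = normal to the panel.
- tare_key (a joint): How far the tare key is pressed, m, along the normal of the panel: 0 = up, 0.004 = all the way down, which takes about 4 N; a spring lifts it again.
- pan (a point): Centre of the upper face of the round steel weighing pan (diameter 90 mm) inside the shield, 86 mm above the table.
- weighing_dish: Small open steel dish, 72 mm across the rim, 20 mm high, 35 g, standing on the pan inside the shield. Origin: centre of its underside.
- spare_dish: Open steel dish like it on the table to the right of the balance, 90 mm across, 24 mm high. Origin: centre of its underside.
- ring_box: Shut dark wooden ring box, 52 by 58 by 44 mm, on the table to the right of the balance. Origin: centre of its underside.
- loupe: Small jeweller's loupe, about 60 by 22 by 24 mm, on the table to the right of the balance. Origin: underside, below the lens.
- cal_weight: Brass calibration weight with a knob, 30 mm across, 49 mm high, on the table to the left of the balance. Origin: centre of its underside.
- tweezers: Steel tweezers lying flat, 145 mm long, on the table to the left of the balance. Origin: near the middle, underside.
- pump_bottle: Yellow pump bottle, 60 mm across, 171 mm high, on the table at the side. Origin: centre of its underside.
- mouse: Black computer mouse, 105 by 60 by 29 mm, on the table at the side. Origin: centre of its underside.
- small_key0 (a joint): How far a small round grey key is pressed, m: 0 = up, 0.004 = down. 16 mm across, nearest the tare key, in the middle of the row, its centre 72 mm to the left (+y) of the tare key's centre; its top stands 7 mm above the panel. Not to be pressed.
- small_key1 (a joint): How far a small round grey key is pressed, m: 0 = up, 0.004 = down. 16 mm across, second from the left, its centre 102 mm to the left (+y) of the tare key's centre; its top stands 7 mm above the panel. Not to be pressed.
- small_key2 (a joint): How far a small round grey key is pressed, m: 0 = up, 0.004 = down. 16 mm across, at the left-hand end of the row, its centre 132 mm to the left (+y) of the tare key's centre; its top stands 7 mm above the panel. Not to be pressed.
Mind the look-alikes: they are no part of the job. What is shaped like the weighing_dish but blue or turquoise is not meant.

How it is judged:
By the outcome, as a careful person would: the job done as asked, in the order asked, and still so for the second after the job is handed in, with the robot touching nothing.
It also fails if it takes over 51 s, if anything falls off the work surface, if the arm or the gripper's body presses on something with over 40 N, if the wrist force passes 120 N, or if a joint passes its speed limit or range.

### The arm

A 6-joint arm with a two-finger parallel gripper is mounted at the origin on the work surface. World frame = base frame: x ahead of the robot, y to its left, z up, the work surface at z = 0. Lengths are in mm, angles in rad, forces in N, time in s.
With the tool pointing down it reaches from about 350 to 775 mm from the base axis. Payload 7.3 kg.
Tool frame: the origin (TCP) lies between the finger pads; the fingertips stand 25 mm ahead of it and the grasp point (between the pads) lies 6 mm ahead of it; z points along the fingers, y is the line along which they close (so a half turn about z gives the same grasp; the last joint's range is limited). The gripper opens to 92 mm and grips with 3 to 60 N. Pads are 19 mm wide; open, the fingers measure 130 mm over their backs; the gripper's body (75 mm by 190 mm) begins 47 mm behind the grasp point.
Start: joints at [1.004, 0.342, 1.524, -0, 1.275, -0.146], TCP at [214.445, 479.224, 251.741] pointing down, gripper open.
Joint ranges: [-2.53, 2.53], [-0.77, 2.02], [0.04, 2.7], [-1, 4.14], [0.28, 2.66], [-3.11, 3.11]. Speed limits (rad/s): [2.57, 2.57, 3.14, 3.14, 3.14, 3.14].

### API

Orientations are given as [roll, pitch, yaw] about the fixed x, y, z axes, in that order (R = Rz(yaw) Ry(pitch) Rx(roll)).
In Python, from plant import bot gives the robot as it stands.
- The arm moves only by the tool play_rows, never from a script. Its argument "commands" is a list of rows, each an object of numbers: "x", "y", "z": the shift along the tool's x, y, z in m; "twist": the turn about the tool's z in degrees. In form: [{"x": .., "y": .., "z": .., "twist": ..}, ...]. A call has exactly 8 rows; each row is the pose to reach, as a shift and turn from the pose commanded when the call began, along the tool's axes at that moment; what a row does not reach only later rows make up. A row lasts 1/10 s, in which the tool goes at most 50 mm and 8.59 degrees, less where a joint would pass 70% of its speed; a pose out of reach is approached as far as the arm can. A call with a gripper value outside its range is refused whole. "jaw" is the closure, from 0 (fully open) to 1 (shut), set as the call begins (left out, the last holds). The fingers move at their own pace and stop on an object; the grip force is fixed at half the most. Time passes only in rows, so rows that repeat a pose let the fingers close, or fill a call up. It gives the time, the measured TCP pose, the force, the opening and the grip force at its end, in the units of the state.
- bot.get_obs(): the state, without advancing time (a new reading comes with each control period).
- bot.capture(name): name is "side" or "top"; returns a dict with "pixels" (384x512x3 uint8, red, green, blue), "fx", "fy", "cx", "cy" (pixels), "k1" (the pictures are not rectified: a ray, as slopes to the right and down, at radius r is drawn at 1 + k1 r^2 times it, then the intrinsics apply), "eye" and "rotation" of the camera in the world. Camera axes: x right, y down, z forward; pixel columns grow to the right and rows downward; lengths in mm; the calibration is good to about 2 mm. A picture is of the moment at which its call begins. There is no depth.
- bot.close_job(): hands the job in; it is judged then, once.
The state is a dict: "time": time; "joint_positions": joint angles; "dq": joint speeds; "tau": joint torques, N m; "tool_pos": TCP position; "tcp_rot": TCP orientation; "contact_force": force on the tool from outside, world axes, zero at the start; "moment": the same for the moment, N m; "grip_width": finger opening in mm; "finger_force": force on a finger pad.
Only numpy, scipy, OpenCV 4.12 (cv2) and the standard library are available. Lean on these libraries where they do the work, as an engineer would, in place of code of your own. Each camera call takes 0.05 s, during which the arm holds its last target. There are 200 camera calls.

## Working session

There is one attempt and no reset: what is moved stays moved. The work goes in short steps, Python scripts to look and compute and a tool call to move; the robot and the scene stay as the last step left them, time stands still between calls to the robot, and variables do not carry over. Pictures are saved under pics/ and viewed, at most 12 in all, crops included, and the job is handed in when it is done.

Besides the shell and the picture viewer there is one more tool, called after "Call:" by a JSON object that holds its "op" and its "data", one argument or row to a line. play_rows: Moves the arm, as the interface text tells. Its arguments: {"type":"object","properties":{"commands":{"type":"array"},"jaw":{"type":"number"}},"required":["commands"]}

```bash
mkdir -p pics
cat > h.py <<'E'
import numpy as np, cv2
from plant import bot
def cap(n,f=None):
    c=bot.capture(n)
    if f: cv2.imwrite(f,cv2.cvtColor(np.ascontiguousarray(c["pixels"]),cv2.COLOR_RGB2BGR))
    return c
def ray(c,u,v):
    x,y=(u-c["cx"])/c["fx"],(v-c["cy"])/c["fy"]
    K=np.eye(3); p=cv2.undistortPoints(np.array([[[x,y]]],float),K,np.array([c["k1"],0,0,0,0.]))[0,0]
    return np.array(c["eye"],float),np.array(c["rotation"]).reshape(3,3)@np.array([p[0],p[1],1])
def onz(c,u,v,z):
    o,d=ray(c,u,v); return o+d*(z-o[2])/d[2]
def proj(c,P):
    q=np.array(c["rotation"]).reshape(3,3).T@(np.array(P,float)-c["eye"]); s=q[:2]/q[2]; s=s*(1+c["k1"]*(s@s))
    return s*[c["fx"],c["fy"]]+[c["cx"],c["cy"]]
E
python3 - <<'E'
from h import *
for n in("top","side"):
    c=cap(n,f"pics/{n}0.png"); print(n,c["eye"],c["rotation"],c["fx"],c["k1"])
print(bot.get_obs())
E
```

```text
top [ 411.90039827   14.08368233 1530.47910793] [-3.00098232e+00  2.32608453e-03 -1.59376599e+00] 483.6573396574884 0.042327335177332566
side [  418.55756307 -1038.45200405   928.02293522] [-2.20935517  0.01625514 -0.2035619 ] 424.82955323622684 -0.02714755293467383
{'time': 0.1, 'joint_positions': array([ 1.00402207e+00,  3.42654027e-01,  1.52492496e+00, -3.38247729e-05,
        1.27537425e+00, -1.45994817e-01]), 'dq': array([-4.89178355e-05, -1.66418271e-03, -1.88763931e-03, -2.10813156e-03,
        1.01779462e-03, -3.12165016e-04]), 'tau': array([ 1.21672088e-03, -4.32005346e+01, -2.44696820e+01,  7.18080369e-02,
        5.26685861e-02, -7.35599929e-05]), 'tool_pos': array([214.25755547, 478.93410327, 251.11270672]), 'tcp_rot': array([-3.14024184e+00, -1.65931495e-04,  2.72082297e+00]), 'contact_force': array([-0.10051543, -0.4522363 ,  0.32751568]), 'moment': array([ 0.01379528,  0.05401525, -0.01257891]), 'finger_force': 0.0, 'grip_width': 91.64702716991437}
```

View pics/top0.png

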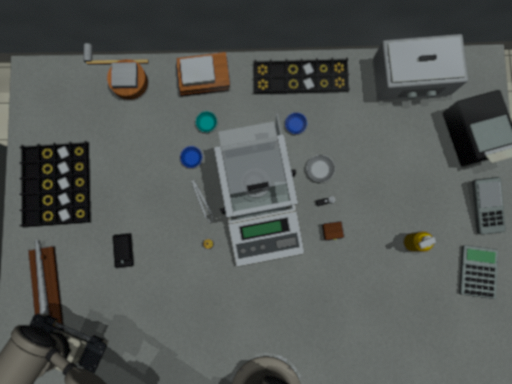

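View pics/side0.png

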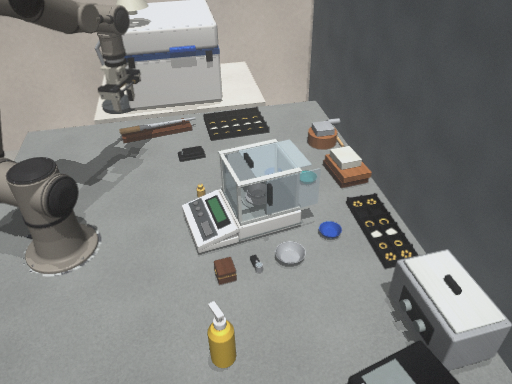

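The top view shows the balance at about (258,195), yawed slightly. The top grip is near (258,187), the right grip near (293,173) and the tare key near (287,243). In the side view the top grip is at (249,160) and the right grip at (269,194). I'll enlarge both.

```bash
sed -i 's/^def ray/from scipy.spatial.transform import Rotation as Ro\ndef RM(c): return Ro.from_euler("xyz",c["rotation"]).as_matrix()\ndef ray/; s/np.array(c\["rotation"\]).reshape(3,3)/RM(c)/' h.py
python3 - <<'E'
from h import *
t=cv2.imread("pics/top0.png"); s=cv2.imread("pics/side0.png")
a=cv2.resize(t[110:270,195:325],None,fx=3,fy=3,interpolation=cv2.INTER_CUBIC)
b=cv2.resize(s[130:260,175:325],None,fx=2.6,fy=2.6,interpolation=cv2.INTER_CUBIC)
o=np.zeros((480,790,3),np.uint8); o[:480,:390]=a; o[:338,395:785]=b
cv2.imwrite("pics/z.png",o)
E
```

```text
(no output)
```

View pics/z.png

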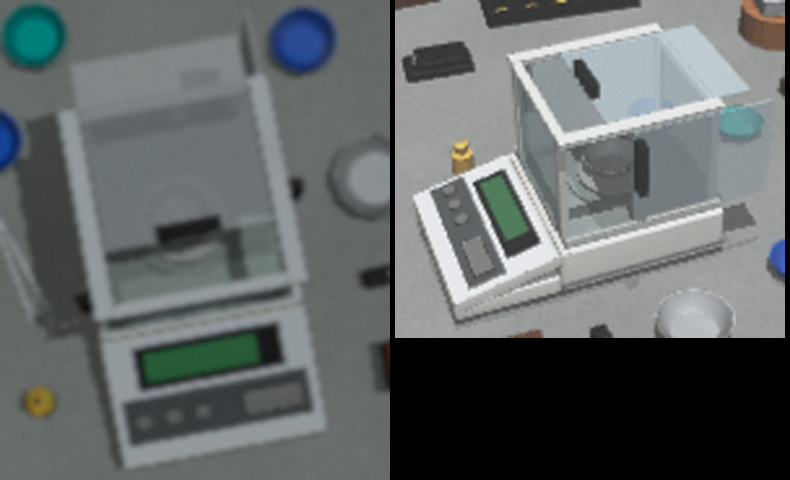

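Run:
```python
from h import *
T=cap("top");S=cap("side")
t=lambda u,v:(u/3+195-.33,v/3+110-.33)
s=lambda u,v:((u-395)/2.6+175-.3,v/2.6+130-.3)
for n,p,z in [("FL",(105,318),220),("FR",(305,282),220),("BL",(62,112),220),("BR",(258,76),220),("pFL",(125,467),40),("pFR",(325,430),40),("topgrip",(188,229),238),("tare",(274,397),62),("rgrip",(297,188),200)]:
    print(n,onz(T,*t(*p),z).round(1))
def black(c,box,th=45):
    x0,y0,x1,y1=box; g=c["pixels"][y0:y1,x0:x1].max(2); m=(g<th).astype(np.uint8)
    n,l,st,ce=cv2.connectedComponentsWithStats(m); i=1+np.argmax(st[1:,4]); 
    return ce[i]+[x0,y0],st[i]+[x0,y0,0,0,0]
for c,b in((T,(240,178,272,196)),(T,(288,165,298,180)),(S,(240,150,258,172)),(S,(262,180,278,208))): print(black(c,b))
def tri(a,b):
    o,d=ray(T,*a);p,e=ray(S,*b)
    k=np.linalg.lstsq(np.c_[d,-e],p-o,rcond=None)[0]; A=o+k[0]*d;B=p+k[1]*e; return ((A+B)/2).round(1),np.linalg.norm(A-B).round(1)
print("tri top",tri(black(T,(240,178,272,196))[0],black(S,(240,150,258,172))[0]))
print("tri key",tri(t(274,397),s(479,255)))
print("tri FR",tri(t(305,282),s(563,140)),"FL",tri(t(105,318),s(512,55)),"BR",tri(t(258,76),s(722,105)))
```

```text
FL [516.1  86.3 220. ]
FR [544.6 -95.6 220. ]
BL [707.2 123.  220. ]
BR [737.  -58.7 220. ]
pFL [379.   78.2  40. ]
pFR [ 411.4 -125.6   40. ]
topgrip [593.    9.4 238. ]
tare [445.3 -73.6  62. ]
rgrip [634.5 -92.8 200. ]
(array([256.81818182, 186.43181818]), array([248, 183,  20,   9,  88]))
(array([293.4, 172.5]), array([293, 170,   2,   6,  10]))Traceback (most recent call last):
  File "<stdin>", line 11, in <module>
  File "<stdin>", line 9, in black
    return _wrapfunc(a, 'argmax', axis=axis, out=out, **kwds)
    return bound(*args, **kwds)
ValueError: attempt to get argmax of an empty sequence
```

```bash
cat >> h.py <<'E'
Y=np.deg2rad(9.8); ex=np.array([np.cos(Y),np.sin(Y),0]); ey=np.array([-np.sin(Y),np.cos(Y),0])
def shift(P,yaw):
    o=bot.get_obs(); R=Ro.from_euler("xyz",o["tcp_rot"]).as_matrix()
    tw=-(np.degrees(yaw-o["tcp_rot"][2])+180)%360-180
    print("at",o["tool_pos"].round(1),"shift m",(R.T@(np.array(P)-o["tool_pos"])/1000).round(4),"twist",round(-((np.degrees(yaw-o["tcp_rot"][2])+180)%360-180),1),"F",o["contact_force"].round(2),"t",round(o["time"],2))
E
python3 - <<'E'
from h import *
T=cap("top");S=cap("side")
t=lambda u,v:(u/3+195-.33,v/3+110-.33)
s=lambda u,v:((u-395)/2.6+175-.3,v/2.6+130-.3)
def tri(a,b):
    o,d=ray(T,*a);p,e=ray(S,*b)
    k=np.linalg.lstsq(np.c_[d,-e],p-o,rcond=None)[0]; A=o+k[0]*d;B=p+k[1]*e; return ((A+B)/2).round(1),np.linalg.norm(A-B).round(1)
print("top",tri(t(188,230),s(586,79)),"key",tri(t(274,397),s(479,255)))
print("FR",tri(t(305,282),s(563,140)),"FL",tri(t(105,318),s(512,55)),"BR",tri(t(258,76),s(722,105)))
o,d=ray(S,*s(642,167)); print("rgrip side z165",onz(S,*s(642,167),165).round(1), "topgrip side",onz(S,*s(586,79),228).round(1),"key side",onz(S,*s(479,255),58.5).round(1),"key top",onz(T,*t(274,397),58.5).round(1))
shift([632,16,330],np.pi/2+Y)
E
```

```text
top (array([594.5,   9.4, 227. ]), np.float64(1.6)) key (array([446.7, -73.9,  57.7]), np.float64(2.5))
FR (array([547.3, -95.5, 222.9]), np.float64(6.0)) FL (array([517.6,  86. , 223.3]), np.float64(3.6)) BR (array([738.3, -59. , 214.6]), np.float64(0.1))
rgrip side z165 [639.  -87.8 165. ] topgrip side [595.    7.9 228. ] key side [447.9 -74.7  58.5] key top [445.4 -73.8  58.5]
at [214.4 479.1 251.5] shift m [-0.5704 -0.2522 -0.0784] twist 56.1 F [ 0.08 -0.46 -0.08] t 0.3
```

Call:
{"op": "play_rows", "data": {
  "jaw": 1,
  "commands": [
    {"x":0,"y":0,"z":-0.05,"twist":0},
    {"x":-0.03,"y":-0.013,"z":-0.08,"twist":8},
    {"x":-0.07,"y":-0.031,"z":-0.08,"twist":16},
    {"x":-0.11,"y":-0.049,"z":-0.08,"twist":24},
    {"x":-0.15,"y":-0.067,"z":-0.08,"twist":32},
    {"x":-0.19,"y":-0.085,"z":-0.08,"twist":40},
    {"x":-0.23,"y":-0.102,"z":-0.08,"twist":48},
    {"x":-0.27,"y":-0.12,"z":-0.08,"twist":56}
  ]
}}

```text
time: 1.1
tool_pos: [412.8, 257.9, 331.8]
tcp_rot: [3.141, -0.0, 1.738]
contact_force: [-0.2, 0.2, 0.0]
grip_width: 32.3
finger_force: 0.0
```

```bash
python3 -c "
from h import *
shift([632,16,330],np.pi/2+Y);print(bot.get_obs()['grip_width'])"
```

```text
at [412.8 257.9 331.8] shift m [-0.275   0.176   0.0018] twist -0.2 F [-0.21  0.18  0.01] t 1.1
32.31157673286363
```

Call:
{"op": "play_rows", "data": {
  "commands": [
    {"x":-0.04,"y":0.026,"z":0,"twist":0},
    {"x":-0.08,"y":0.051,"z":0,"twist":0},
    {"x":-0.12,"y":0.077,"z":0,"twist":0},
    {"x":-0.16,"y":0.102,"z":0,"twist":0},
    {"x":-0.2,"y":0.128,"z":0,"twist":0},
    {"x":-0.24,"y":0.154,"z":0,"twist":0},
    {"x":-0.265,"y":0.17,"z":0,"twist":0},
    {"x":-0.275,"y":0.176,"z":0,"twist":0}
  ]
}}

```text
time: 1.9
tool_pos: [633.8, 16.0, 330.5]
tcp_rot: [-3.14, 0.0, 1.74]
contact_force: [-1.3, 1.5, -0.7]
grip_width: 0.5
finger_force: 0.0
```

```bash
python3 -c "
from h import *
shift([632,16,253],np.pi/2+Y);print(bot.get_obs()['grip_width'])
T=cap('top');S=cap('side')
a=cv2.resize(T['pixels'][110:270,195:325],None,fx=3,fy=3,interpolation=cv2.INTER_CUBIC)
b=cv2.resize(S['pixels'][110:240,175:325],None,fx=2.6,fy=2.6,interpolation=cv2.INTER_CUBIC)
o=np.zeros((480,790,3),np.uint8); o[:480,:390]=a; o[:338,395:785]=b
cv2.imwrite('pics/z2.png',o[:,:,::-1])"
```

```text
at [633.8  16.  330.5] shift m [ 0.0003 -0.0017  0.0775] twist -0.1 F [-1.28  1.53 -0.72] t 1.9
0.4758721392765765
```

View pics/z2.png

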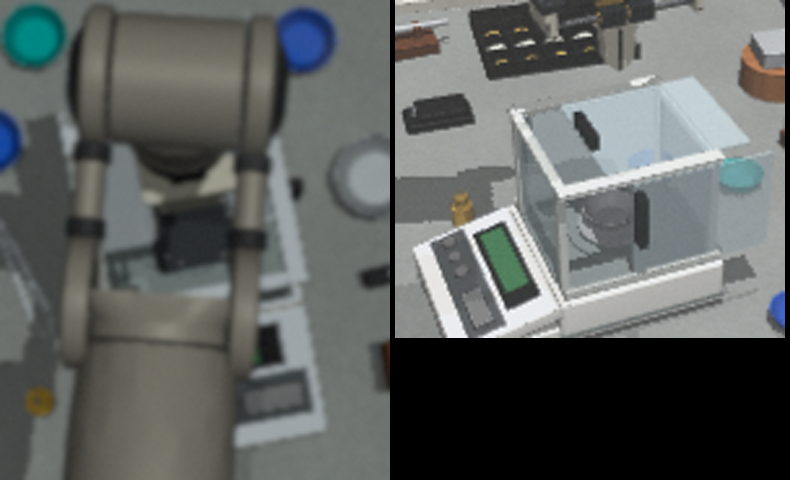

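The side view shows the closed fingertips at about crop (620,68), behind and above the top grip at (586,130), with the way down clear. Descending.

Call:
{"op": "play_rows", "data": {
  "commands": [
    {"x":0,"y":0,"z":0.02,"twist":0},
    {"x":0,"y":0,"z":0.04,"twist":0},
    {"x":0,"y":0,"z":0.055,"twist":0},
    {"x":0,"y":0,"z":0.065,"twist":0},
    {"x":0,"y":0,"z":0.072,"twist":0},
    {"x":0,"y":0,"z":0.077,"twist":0},
    {"x":0,"y":0,"z":0.077,"twist":0},
    {"x":0,"y":0,"z":0.077,"twist":0}
  ]
}}

```text
time: 2.8
tool_pos: [632.7, 18.8, 255.3]
tcp_rot: [3.141, 0.0, 1.744]
contact_force: [-0.2, -0.1, -0.4]
grip_width: 0.4
finger_force: 0.0
```

```bash
python3 -c "
from h import *
P=np.array([594,9.4,253]);shift(P,np.pi/2+Y)
T=cap('top');S=cap('side')
b=cv2.resize(S['pixels'][110:240,175:325],None,fx=4,fy=4,interpolation=cv2.INTER_CUBIC)
cv2.imwrite('pics/z3.png',b[:,:,::-1])"
```

```text
at [632.7  18.8 255.3] shift m [-0.0026 -0.0397  0.0023] twist 0.1 F [-0.19 -0.05 -0.37] t 2.8
```

View pics/z3.png

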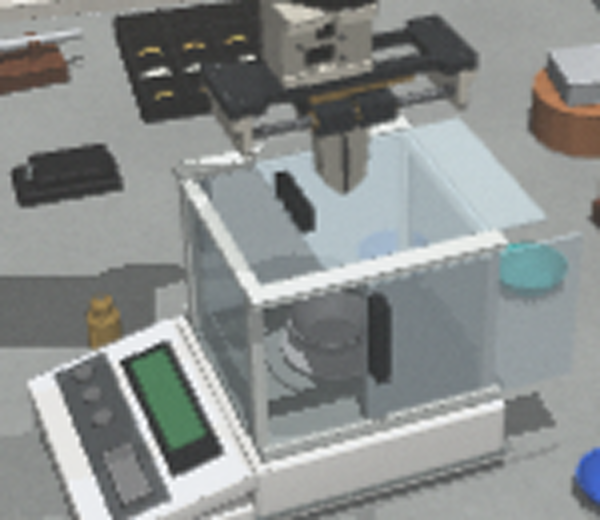

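The fingers are down behind the top grip: tips at crop (345,190), grip at (295,200), not touching. Pushing towards the front.

Call:
{"op": "play_rows", "data": {
  "commands": [
    {"x":-0.001,"y":-0.006,"z":0.003,"twist":0},
    {"x":-0.002,"y":-0.012,"z":0.003,"twist":0},
    {"x":-0.002,"y":-0.018,"z":0.003,"twist":0},
    {"x":-0.002,"y":-0.024,"z":0.003,"twist":0},
    {"x":-0.002,"y":-0.03,"z":0.003,"twist":0},
    {"x":-0.002,"y":-0.036,"z":0.003,"twist":0},
    {"x":-0.002,"y":-0.042,"z":0.003,"twist":0},
    {"x":-0.002,"y":-0.048,"z":0.003,"twist":0}
  ]
}}

```text
time: 3.7
tool_pos: [585.1, 8.5, 251.9]
tcp_rot: [3.141, 0.0, 1.743]
contact_force: [1.3, -0.1, 0.9]
grip_width: 0.6
finger_force: 1.0
```

Call:
{"op": "play_rows", "data": {
  "commands": [
    {"x":0,"y":-0.003,"z":0,"twist":0},
    {"x":0,"y":-0.006,"z":0,"twist":0},
    {"x":0,"y":-0.009,"z":0,"twist":0},
    {"x":0,"y":-0.012,"z":0,"twist":0},
    {"x":0,"y":-0.015,"z":0,"twist":0},
    {"x":0,"y":-0.018,"z":0,"twist":0},
    {"x":0,"y":-0.02,"z":0,"twist":0},
    {"x":0,"y":-0.02,"z":0,"twist":0}
  ]
}}

```text
time: 4.5
tool_pos: [568.0, 5.4, 252.7]
tcp_rot: [3.135, 0.001, 1.743]
contact_force: [9.5, 3.7, 1.9]
grip_width: 0.4
finger_force: 4.0
```

```bash
python3 -c "
from h import *
shift([632.7,18.8,252],np.pi/2+Y)
S=cap('side')
b=cv2.resize(S['pixels'][110:240,175:325],None,fx=4,fy=4,interpolation=cv2.INTER_CUBIC)
cv2.imwrite('pics/z4.png',b[:,:,::-1])"
```

```text
at [568.    5.4 252.7] shift m [0.0021 0.0661 0.0011] twist 0.1 F [9.48 3.72 1.9 ] t 4.5
```

View pics/z4.png

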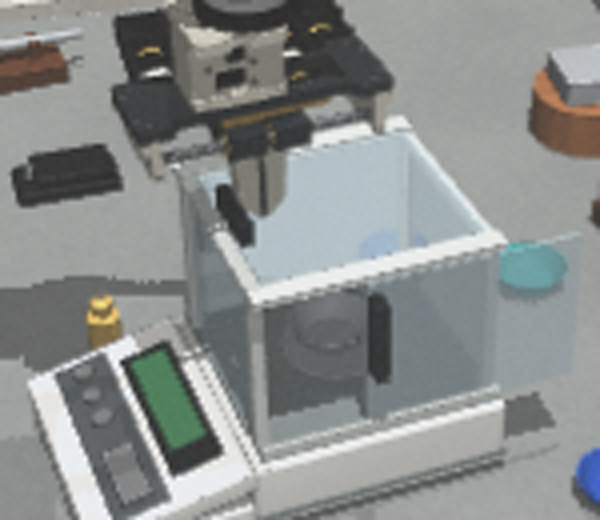

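The top pane no longer stands out at the back and the force has risen. A small extra push will confirm it is at the stop.

Call:
{"op": "play_rows", "data": {
  "commands": [
    {"x":0,"y":-0.0005,"z":0,"twist":0},
    {"x":0,"y":-0.001,"z":0,"twist":0},
    {"x":0,"y":-0.0015,"z":0,"twist":0},
    {"x":0,"y":-0.0015,"z":0,"twist":0},
    {"x":0,"y":-0.0015,"z":0,"twist":0},
    {"x":0,"y":-0.0015,"z":0,"twist":0},
    {"x":0,"y":-0.0015,"z":0,"twist":0},
    {"x":0,"y":-0.0015,"z":0,"twist":0}
  ]
}}

```text
time: 5.35
tool_pos: [567.5, 5.2, 253.0]
tcp_rot: [3.132, 0.001, 1.743]
contact_force: [12.8, 3.2, 2.3]
grip_width: -0.1
finger_force: 5.2
```

The force rises while the tool hardly moves, so the top door is at its stop. Backing off, lifting and going over to the right-hand door.

Call:
{"op": "play_rows", "data": {
  "commands": [
    {"x":0,"y":0.006,"z":0,"twist":0},
    {"x":0,"y":0.015,"z":0,"twist":0},
    {"x":0,"y":0.018,"z":-0.02,"twist":0},
    {"x":0,"y":0.018,"z":-0.05,"twist":0},
    {"x":-0.03,"y":0.04,"z":-0.06,"twist":0},
    {"x":-0.06,"y":0.06,"z":-0.06,"twist":0},
    {"x":-0.09,"y":0.08,"z":-0.06,"twist":0},
    {"x":-0.115,"y":0.095,"z":-0.06,"twist":0}
  ]
}}

```text
time: 6.15
tool_pos: [678.5, -93.6, 310.5]
tcp_rot: [-3.139, -0.001, 1.743]
contact_force: [-0.1, 0.2, -0.6]
grip_width: 0.7
finger_force: 0.0
```

Call:
{"op": "play_rows", "data": {
  "commands": [
    {"x":0,"y":0,"z":0,"twist":0},
    {"x":0,"y":0,"z":0,"twist":0},
    {"x":0,"y":0,"z":0,"twist":0},
    {"x":0,"y":0,"z":0,"twist":0},
    {"x":0,"y":0,"z":0,"twist":0},
    {"x":0,"y":0,"z":0,"twist":0},
    {"x":0,"y":0,"z":0,"twist":0},
    {"x":0,"y":0,"z":0,"twist":0}
  ]
}}

```text
time: 6.95
tool_pos: [677.6, -92.0, 311.9]
tcp_rot: [3.141, -0.0, 1.744]
contact_force: [0.2, 0.5, -0.6]
grip_width: 0.5
finger_force: 0.0
```

```bash
python3 -c "
from h import *
shift([682.5,-92,195],np.pi/2+Y)
S=cap('side')
b=cv2.resize(S['pixels'][110:240,175:325],None,fx=4,fy=4,interpolation=cv2.INTER_CUBIC)
cv2.imwrite('pics/z5.png',b[:,:,::-1])"
```

```text
at [677.6 -92.  311.9] shift m [-0.0008  0.0048  0.1169] twist 0.1 F [ 0.24  0.55 -0.61] t 6.95
```

View pics/z5.png

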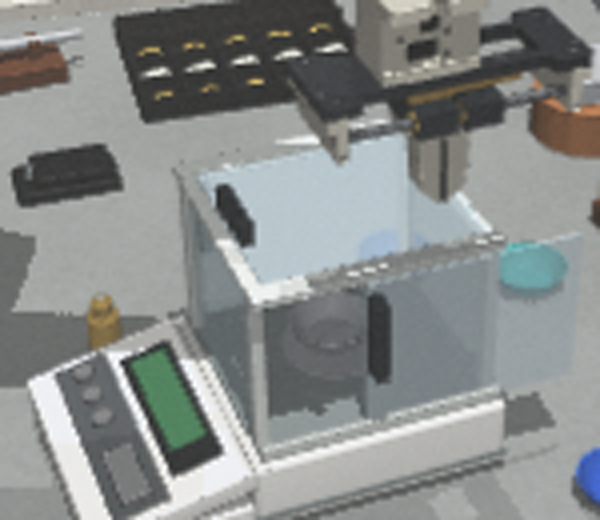

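Top door still shut; tips at crop (440,195), beyond and behind the right grip at (380,335). Lowering outside the shield.

Call:
{"op": "play_rows", "data": {
  "commands": [
    {"x":-0.001,"y":0.002,"z":0.02,"twist":0},
    {"x":-0.001,"y":0.002,"z":0.04,"twist":0},
    {"x":-0.001,"y":0.002,"z":0.06,"twist":0},
    {"x":-0.001,"y":0.002,"z":0.075,"twist":0},
    {"x":-0.001,"y":0.002,"z":0.09,"twist":0},
    {"x":-0.001,"y":0.002,"z":0.1,"twist":0},
    {"x":-0.001,"y":0.002,"z":0.109,"twist":0},
    {"x":-0.001,"y":0.002,"z":0.109,"twist":0}
  ]
}}

```text
time: 7.8
tool_pos: [679.4, -92.7, 201.4]
tcp_rot: [-3.14, -0.001, 1.743]
contact_force: [-1.1, 0.2, 0.2]
grip_width: 0.6
finger_force: 0.0
```

Call:
{"op": "play_rows", "data": {
  "commands": [
    {"x":0,"y":-0.006,"z":0,"twist":0},
    {"x":0,"y":-0.012,"z":0,"twist":0},
    {"x":0,"y":-0.018,"z":0,"twist":0},
    {"x":0,"y":-0.024,"z":0,"twist":0},
    {"x":0,"y":-0.029,"z":0,"twist":0},
    {"x":0,"y":-0.034,"z":0,"twist":0},
    {"x":0,"y":-0.039,"z":0,"twist":0},
    {"x":0,"y":-0.044,"z":0,"twist":0}
  ]
}}

```text
time: 8.6
tool_pos: [636.2, -100.5, 202.9]
tcp_rot: [3.141, 0.0, 1.743]
contact_force: [1.6, 0.7, 1.4]
grip_width: 0.4
finger_force: 0.8
```

```bash
python3 -c "
from h import *
shift([682.5,-92,195],np.pi/2+Y)
S=cap('side')
b=cv2.resize(S['pixels'][110:240,175:325],None,fx=4,fy=4,interpolation=cv2.INTER_CUBIC)
cv2.imwrite('pics/z6.png',b[:,:,::-1])"
```

```text
at [ 636.2 -100.5  202.9] shift m [0.0004 0.0471 0.0079] twist 0.1 F [1.59 0.68 1.37] t 8.6
```

View pics/z6.png

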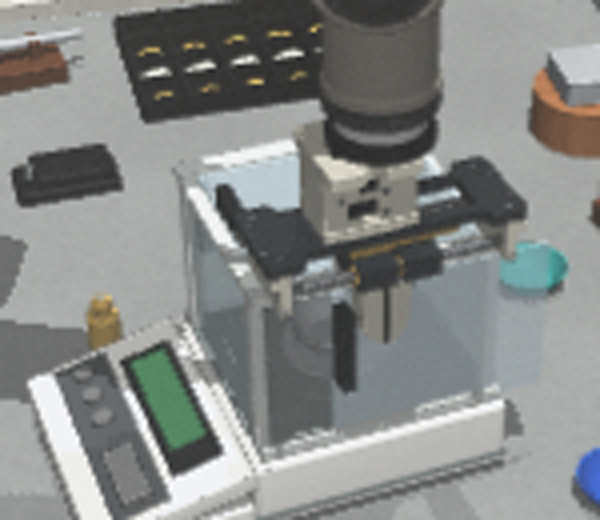

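The fingertips at (385,335) are pushing the right grip at (343,345), and the door is sliding. Continuing.

Call:
{"op": "play_rows", "data": {
  "commands": [
    {"x":0,"y":-0.005,"z":0,"twist":0},
    {"x":0,"y":-0.01,"z":0,"twist":0},
    {"x":0,"y":-0.015,"z":0,"twist":0},
    {"x":0,"y":-0.02,"z":0,"twist":0},
    {"x":0,"y":-0.025,"z":0,"twist":0},
    {"x":0,"y":-0.03,"z":0,"twist":0},
    {"x":0,"y":-0.035,"z":0,"twist":0},
    {"x":0,"y":-0.039,"z":0,"twist":0}
  ]
}}

```text
time: 9.45
tool_pos: [597.6, -107.0, 202.7]
tcp_rot: [-3.141, -0.0, 1.743]
contact_force: [1.0, 1.2, 0.0]
grip_width: 0.2
finger_force: 0.7
```

Call:
{"op": "play_rows", "data": {
  "commands": [
    {"x":0,"y":-0.002,"z":0,"twist":0},
    {"x":0,"y":-0.004,"z":0,"twist":0},
    {"x":0,"y":-0.006,"z":0,"twist":0},
    {"x":0,"y":-0.008,"z":0,"twist":0},
    {"x":0,"y":-0.009,"z":0,"twist":0},
    {"x":0,"y":-0.01,"z":0,"twist":0},
    {"x":0,"y":-0.01,"z":0,"twist":0},
    {"x":0,"y":-0.01,"z":0,"twist":0}
  ]
}}

```text
time: 10.25
tool_pos: [594.2, -107.6, 203.2]
tcp_rot: [3.127, 0.002, 1.743]
contact_force: [24.9, 5.8, -9.5]
grip_width: 0.5
finger_force: 12.6
```

Call:
{"op": "play_rows", "data": {
  "commands": [
    {"x":0,"y":0.01,"z":0,"twist":0},
    {"x":0,"y":0.025,"z":0,"twist":0},
    {"x":0,"y":0.03,"z":0,"twist":0},
    {"x":0,"y":0.03,"z":-0.04,"twist":0},
    {"x":0,"y":0.03,"z":-0.08,"twist":0},
    {"x":0,"y":0.03,"z":-0.12,"twist":0},
    {"x":0,"y":0.03,"z":-0.12,"twist":0},
    {"x":0,"y":0.03,"z":-0.12,"twist":0}
  ]
}}

```text
time: 11.05
tool_pos: [617.5, -103.9, 323.3]
tcp_rot: [3.141, 0.001, 1.743]
contact_force: [0.8, -0.1, -0.8]
grip_width: 0.9
finger_force: 0.0
```

```bash
python3 -c "
from h import *
shift([446,-74,110],Y+np.pi)
S=cap('side')
b=cv2.resize(S['pixels'][110:240,175:325],None,fx=4,fy=4,interpolation=cv2.INTER_CUBIC)
cv2.imwrite('pics/z7.png',b[:,:,::-1])
P0=np.array([530.4,-4.7,0])
g=S['pixels'][130:240,175:325].max(2); m=(g<50).astype(np.uint8)
n,l,st,ce=cv2.connectedComponentsWithStats(m)
for i in range(1,n):
  if st[i,4]>15:
    c=ce[i]+[175,130]; p=onz(S,*c,165)-P0; q=onz(S,*c,228)-P0; print(c.round(1),st[i,4],'z165 xb,yb',(p@ex).round(1),(p@ey).round(1),'z228',(q@ex).round(1),(q@ey).round(1))"
```

```text
at [ 617.5 -103.9  323.3] shift m [ 0.0591 -0.1641  0.2131] twist -89.9 F [ 0.78 -0.06 -0.75] t 11.05
```

View pics/z7.png

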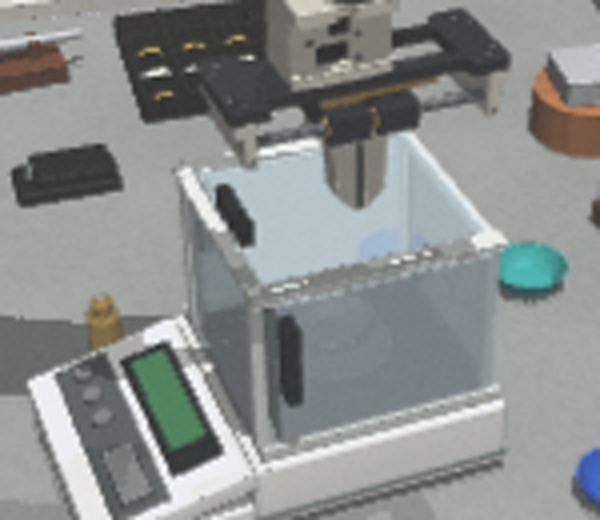

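```bash
python3 -c "
from h import *
S=cap('side');T=cap('top');P0=np.array([530.4,-4.7,0])
f=lambda p:((p-P0)@ex,(p-P0)@ey)
print('right',f(onz(S,291/4+175-.4,360/4+110-.4,165)),'topgrip',f(onz(S,235/4+175-.4,215/4+110-.4,228)),'left',f(onz(T,84/3+194.7,301/3+109.7,200)))
print('right open',f(onz(S,380/4+175-.4,336/4+110-.4,165)))
t=cv2.imread('pics/top0.png');print(t[200:218,216:232].max(2))"
```

```text
right (np.float64(23.502429449364392), np.float64(-100.00023800551132)) topgrip (np.float64(19.290669676213376), np.float64(2.1039991531782607)) left (np.float64(22.145092647331523), np.float64(108.88948462789921))
right open (np.float64(93.19916575505405), np.float64(-98.79635767412717))
[[ 65  66  64  64  63  62  71  98 129 151 157 158 156 151 131 106]
 [ 64  66  66  66  63  63  68  88 124 149 157 158 157 151 131 108]
 [ 67  65  64  64  64  62  66  84 121 148 156 157 157 152 136 115]
 [ 65  64  64  66  64  63  65  84 120 147 157 158 156 152 141 121]
 [ 64  64  65  63  64  65  65  84 117 144 156 156 158 155 146 127]
 [ 64  66  64  66  66  65  65  76 107 137 153 156 157 156 149 130]
 [ 65  65  66  64  63  63  64  69  93 127 150 158 156 157 150 129]
 [ 65  64  65  61  60  58  55  54  76 118 147 157 157 157 152 133]
 [ 64  64  60  56  47  41  39  37  68 114 145 157 157 157 154 139]
 [ 63  63  61  53  40  31  29  28  60 110 141 155 158 157 155 145]
 [ 64  64  62  56  42  31  26  26  51  95 133 152 156 156 156 149]
 [ 65  64  64  61  50  37  24  20  38  77 123 149 157 157 156 152]
 [ 63  64  63  63  56  41  26  15  28  69 117 147 156 158 157 154]
 [ 63  63  64  64  62  50  36  25  34  69 117 147 158 158 157 155]
 [ 64  65  64  65  63  59  52  45  49  76 119 147 156 156 155 153]
 [ 64  65  65  66  66  65  61  60  62  81 116 144 152 150 144 141]
 [ 65  65  68  70  71  67  66  65  65  76 100 125 134 131 119 103]
 [ 74  71  69  72  73  68  65  65  65  68  76  89  99 104  92  72]]
```

The right grip sits at x_b = 23.5 mm and the shut left grip at 22.1 mm, so the right door is shut. No pane stands out at the back any more. On to the tare key.

Call:
{"op": "play_rows", "data": {
  "commands": [
    {"x":0.005,"y":-0.014,"z":0,"twist":-8.5},
    {"x":0.011,"y":-0.03,"z":0,"twist":-17},
    {"x":0.017,"y":-0.048,"z":0,"twist":-25.5},
    {"x":0.024,"y":-0.066,"z":0,"twist":-34},
    {"x":0.031,"y":-0.086,"z":0,"twist":-42.5},
    {"x":0.038,"y":-0.106,"z":0,"twist":-51},
    {"x":0.045,"y":-0.126,"z":0,"twist":-59.5},
    {"x":0.052,"y":-0.146,"z":0,"twist":-68}
  ]
}}

```text
time: 12.0
tool_pos: [463.6, -77.2, 321.3]
tcp_rot: [3.141, -0.003, 2.936]
contact_force: [-0.1, 0.0, 0.4]
grip_width: 0.4
finger_force: 0.0
```

```bash
python3 -c "
from h import *
shift([446,-74,110],Y+np.pi)"
```

```text
at [463.6 -77.2 321.3] shift m [ 0.0172 -0.0006  0.2114] twist -21.6 F [-0.14  0.04  0.35] t 12.0
```

Call:
{"op": "play_rows", "data": {
  "commands": [
    {"x":0.008,"y":0,"z":0,"twist":-8},
    {"x":0.016,"y":0,"z":0,"twist":-16},
    {"x":0.017,"y":0,"z":0.01,"twist":-21.5},
    {"x":0.017,"y":0,"z":0.04,"twist":-21.5},
    {"x":0.017,"y":0,"z":0.08,"twist":-21.5},
    {"x":0.017,"y":0,"z":0.12,"twist":-21.5},
    {"x":0.017,"y":0,"z":0.16,"twist":-21.5},
    {"x":0.017,"y":0,"z":0.19,"twist":-21.5}
  ]
}}

```text
time: 12.8
tool_pos: [446.5, -73.3, 129.6]
tcp_rot: [3.139, -0.004, -2.978]
contact_force: [0.7, -0.1, -0.0]
grip_width: 0.1
finger_force: 0.0
```

Call:
{"op": "play_rows", "data": {
  "commands": [
    {"x":0,"y":0,"z":0.008,"twist":0},
    {"x":0,"y":0,"z":0.014,"twist":0},
    {"x":0,"y":0,"z":0.018,"twist":0},
    {"x":0,"y":0,"z":0.02,"twist":0},
    {"x":0,"y":0,"z":0.02,"twist":0},
    {"x":0,"y":0,"z":0.02,"twist":0},
    {"x":0,"y":0,"z":0.02,"twist":0},
    {"x":0,"y":0,"z":0.02,"twist":0}
  ]
}}

```text
time: 13.6
tool_pos: [448.6, -74.0, 113.1]
tcp_rot: [-3.141, 0.001, -2.978]
contact_force: [-0.0, -0.4, 0.1]
grip_width: 0.4
finger_force: 0.0
```

```bash
python3 -c "
from h import *
shift([446,-74,84],Y+np.pi)
S=cap('side')
b=cv2.resize(S['pixels'][130:280,155:305],None,fx=4,fy=4,interpolation=cv2.INTER_CUBIC)
cv2.imwrite('pics/z8.png',b[:,:,::-1])"
```

```text
at [448.6 -74.  113.1] shift m [0.0026 0.0004 0.0291] twist -0.4 F [-0.03 -0.41  0.13] t 13.6
```

View pics/z8.png

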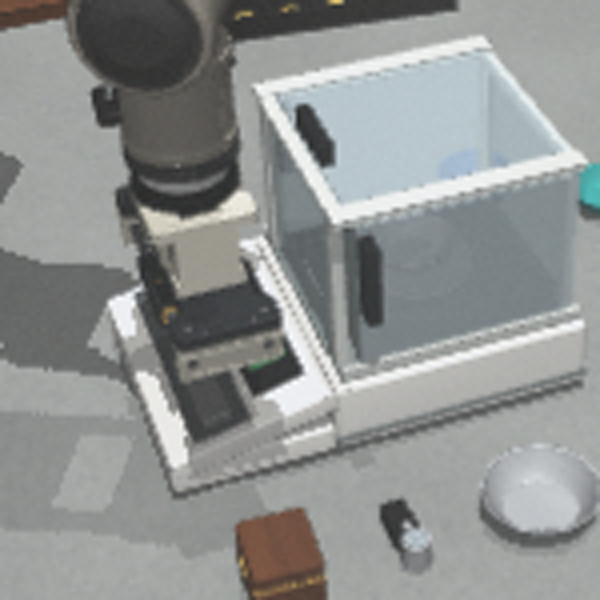

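Both doors are flush, and the gripper stands over the key at about (220,400), clear of the shield. Pressing slowly.

Call:
{"op": "play_rows", "data": {
  "commands": [
    {"x":0.002,"y":0,"z":0.006,"twist":0},
    {"x":0.002,"y":0,"z":0.012,"twist":0},
    {"x":0.002,"y":0,"z":0.017,"twist":0},
    {"x":0.002,"y":0,"z":0.02,"twist":0},
    {"x":0.002,"y":0,"z":0.023,"twist":0},
    {"x":0.002,"y":0,"z":0.025,"twist":0},
    {"x":0.002,"y":0,"z":0.025,"twist":0},
    {"x":0.002,"y":0,"z":0.025,"twist":0}
  ]
}}

```text
time: 14.45
tool_pos: [446.5, -74.2, 87.7]
tcp_rot: [3.142, 0.0, -2.978]
contact_force: [-0.7, -0.2, 0.4]
grip_width: 0.4
finger_force: 0.0
```

Call:
{"op": "play_rows", "data": {
  "commands": [
    {"x":0,"y":0,"z":0.001,"twist":0},
    {"x":0,"y":0,"z":0.002,"twist":0},
    {"x":0,"y":0,"z":0.003,"twist":0},
    {"x":0,"y":0,"z":0.004,"twist":0},
    {"x":0,"y":0,"z":0.004,"twist":0},
    {"x":0,"y":0,"z":0.004,"twist":0},
    {"x":0,"y":0,"z":0.004,"twist":0},
    {"x":0,"y":0,"z":0.004,"twist":0}
  ]
}}

```text
time: 15.25
tool_pos: [446.7, -74.3, 83.9]
tcp_rot: [-3.141, 0.001, -2.978]
contact_force: [2.3, -0.4, 3.0]
grip_width: 0.3
finger_force: 1.5
```

Call:
{"op": "play_rows", "data": {
  "commands": [
    {"x":0,"y":0,"z":0.001,"twist":0},
    {"x":0,"y":0,"z":0.002,"twist":0},
    {"x":0,"y":0,"z":0.002,"twist":0},
    {"x":0,"y":0,"z":0.002,"twist":0},
    {"x":0,"y":0,"z":0.002,"twist":0},
    {"x":0,"y":0,"z":0.002,"twist":0},
    {"x":0,"y":0,"z":0.002,"twist":0},
    {"x":0,"y":0,"z":0.002,"twist":0}
  ]
}}

```text
time: 16.05
tool_pos: [447.0, -74.3, 82.3]
tcp_rot: [-3.141, 0.001, -2.978]
contact_force: [2.2, 1.6, 9.1]
grip_width: 0.6
finger_force: 4.3
```

Call:
{"op": "play_rows", "data": {
  "commands": [
    {"x":0,"y":0,"z":0.001,"twist":0},
    {"x":0,"y":0,"z":0.002,"twist":0},
    {"x":0,"y":0,"z":0.002,"twist":0},
    {"x":0,"y":0,"z":0.002,"twist":0},
    {"x":0,"y":0,"z":0.002,"twist":0},
    {"x":0,"y":0,"z":0.002,"twist":0},
    {"x":0,"y":0,"z":0.002,"twist":0},
    {"x":0,"y":0,"z":0.002,"twist":0}
  ]
}}

```text
time: 16.85
tool_pos: [447.2, -74.3, 81.4]
tcp_rot: [-3.14, 0.002, -2.978]
contact_force: [-2.3, 3.3, 23.1]
grip_width: 0.5
finger_force: 11.5
```

The force is 23 N with the tip at 56.4 mm, which is the bottom of the key's travel. Releasing and lifting clear.

Call:
{"op": "play_rows", "data": {
  "commands": [
    {"x":0,"y":0,"z":-0.003,"twist":0},
    {"x":0,"y":0,"z":-0.008,"twist":0},
    {"x":0,"y":0,"z":-0.02,"twist":0},
    {"x":0,"y":0,"z":-0.05,"twist":0},
    {"x":0,"y":0,"z":-0.09,"twist":0},
    {"x":0.02,"y":0,"z":-0.13,"twist":0},
    {"x":0.03,"y":0,"z":-0.16,"twist":0},
    {"x":0.03,"y":0,"z":-0.17,"twist":0}
  ]
}}

```text
time: 17.65
tool_pos: [416.2, -79.4, 251.9]
tcp_rot: [-3.14, 0.002, -2.978]
contact_force: [0.4, 0.5, 0.1]
grip_width: 0.3
finger_force: 0.0
```

Call:
{"op": "play_rows", "data": {
  "commands": [
    {"x":0,"y":0.03,"z":-0.02,"twist":0},
    {"x":0,"y":0.07,"z":-0.04,"twist":0},
    {"x":0,"y":0.11,"z":-0.04,"twist":0},
    {"x":0,"y":0.15,"z":-0.04,"twist":0},
    {"x":0,"y":0.18,"z":-0.04,"twist":0},
    {"x":0,"y":0.19,"z":-0.04,"twist":0},
    {"x":0,"y":0.19,"z":-0.04,"twist":0},
    {"x":0,"y":0.19,"z":-0.04,"twist":0}
  ]
}}

```text
time: 18.45
tool_pos: [385.9, 107.6, 289.0]
tcp_rot: [-3.141, -0.002, -2.978]
contact_force: [-0.6, -0.4, 0.8]
grip_width: 0.4
finger_force: 0.0
```

```bash
python3 -c "
from h import *
S=cap('side');T=cap('top')
o=np.zeros((480,790,3),np.uint8)
o[:480,:390]=cv2.resize(T['pixels'][110:270,195:325],None,fx=3,fy=3,interpolation=cv2.INTER_CUBIC)
o[:390,395:785]=cv2.resize(S['pixels'][130:280,175:325],None,fx=2.6,fy=2.6,interpolation=cv2.INTER_CUBIC)
cv2.imwrite('pics/z9.png',o[:,:,::-1])"
```

```text
(no output)
```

View pics/z9.png

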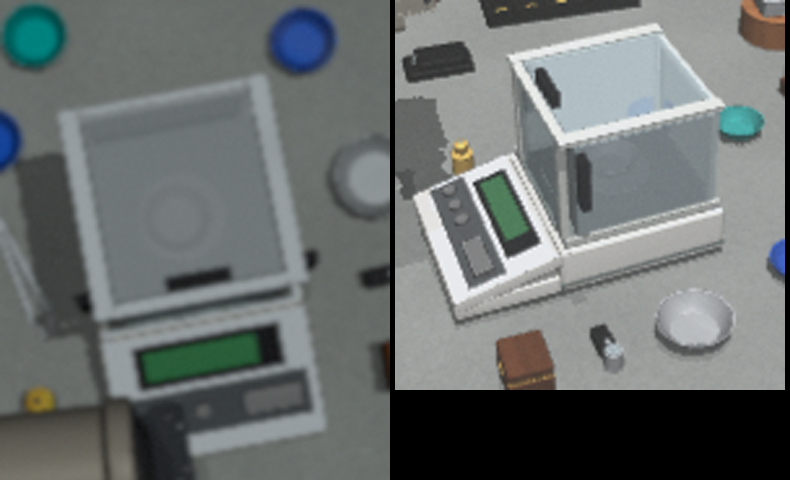

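Both doors are shut: the grips at (84,301) and (311,260) line up parallel to the front edge, and the top grip lies at the front. The dish and the objects in view have not moved. Handing in.

```bash
python3 -c "
from plant import bot
print(bot.close_job())"
```

```text
the job is handed in; nothing more can be done
None
```

I pushed the top and right-hand doors fully shut, then pressed the tare key to the bottom of its travel and released it. The job was handed in at about 18.5 s with nothing else seen to move and no verdict shown; I pressed harder than gentle at the right door's stop (about 25 N) and on the key (about 23 N).

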